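# Lean a battery end plate on the inspection stand

### The arm

A 6-joint arm with a two-finger parallel gripper is mounted at the origin on the work surface. World frame = base frame: x ahead of the robot, y to its left, z up, the work surface at z = 0. Lengths are in m, angles in rad, forces in N, time in s.
With the tool pointing down it reaches from about 0.25 to 0.775 m from the base axis. Payload 4 kg.
Tool frame: the origin (TCP) lies at the very end of the fingers, on their centre line; the grasp point (between the pads) lies 19 mm behind it; x points along the fingers, y is the direction in which the jaws open and shut, and the axes are right-handed (so a half turn about x gives the same grasp; the last joint's range is limited). The gripper opens to 94 mm and grips with 3 to 60 N. Pads are 16 mm wide; open, the fingers measure 119 mm over their backs; the gripper's body (75 mm by 177 mm) begins 78 mm behind the grasp point.
Start: joints at [1.191, 0.087, 1.371, -0, 1.684, -0.103], TCP at [0.15, 0.529, 0.184] pointing down, gripper open.
Joint ranges: [-3.1, 3.1], [-0.76, 2.03], [0.27, 2.55], [-1.08, 4.22], [0.17, 2.65], [-2.57, 2.57]. Speed limits (rad/s): [2.79, 2.79, 3.14, 3.14, 3.14, 3.14].

### API

Orientations are given as [roll, pitch, yaw] about the fixed x, y, z axes, in that order (R = Rz(yaw) Ry(pitch) Rx(roll)).
In Python, from bench import robot gives the robot as it stands.
- The arm moves only by the tool carry_out, never from a script. Its argument "targets" is a list of rows, each a list of 5 numbers: the closure, from 0 (fully open) to 1 (shut), then the shift along the tool's x, y, z in cm, then the turn about the tool's x in degrees. In form: [[fingers, tx, ty, tz, turn], ...]. A call has 1 to 20 rows; each row shifts and turns the commanded pose from where the row before left it, along the tool's axes as they then stand; what a row does not reach is not made up. A row lasts 1/10 s, in which the tool goes at most 50 mm and 8.59 degrees, less where a joint would pass 70% of its speed; a pose out of reach is approached as far as the arm can. A call is refused whole if a number of a shift passes 5 or a number of a turn 8.59, either way. A call with a gripper value outside its range is refused whole. The fingers move at their own pace and stop on an object; the grip force is fixed at half the most. Time passes only in rows, so rows that do not move let the fingers close. It gives the time, the measured TCP pose, the force and the opening at its end, in the units of the state.
- robot.get_obs(): the state, without advancing time (a new reading comes with each control period).
- robot.snapshot(name): name is "side" or "top" or "wrist"; returns a dict with "image" (384x512x3 uint8, red, green, blue), "camera_matrix" (3x3 intrinsics, pixels), "pose" (4x4, takes a point from camera to world coordinates). Camera axes: x right, y up, looking along -z (the intrinsics and any distortion apply to the point x, -y, -z); pixel columns grow to the right and rows downward; lengths in m; the calibration is good to about 2 mm. The wrist camera is an equidistant fisheye: a pixel r from the principal point sees the ray r / f radians off the axis. A picture is of the moment at which its call begins. There is no depth.
- robot.close_job(): hands the job in, once; it reports no verdict.
The state is a dict: "time": time; "joint_positions": joint angles; "qvel": joint speeds; "joint_torque": joint torques, N m; "tool_pos": TCP position; "ee_rot": TCP orientation; "wrist_force": force on the tool from outside, world axes, zero at the start; "wrist_torque": the same for the moment, N m; "width": finger opening in m.
Only numpy, scipy, OpenCV 4.12 (cv2) and the standard library are available. Lean on these libraries where they do the work, as an engineer would, in place of code of your own. Each camera call takes 0.05 s, during which the arm holds its last target. There are 200 camera calls.

### The job

The black end plate of a battery module lies flat on the step of the inspection stand, skew and a little short of the sloped backrest. Push it home and tip it up on its far edge, so that it stands on the step, square and roughly in the middle, with its foot right at the foot of the backrest, and leans back flat against the backrest by itself. Do not drop it off the stand, and leave the blue cell, the meter and the screwdriver where they are.

Things in the scene. Friction and masses are not known exactly. Their poses are not given: they have to be found in the camera images.
- stand: Fixed aluminium inspection stand, open front towards the robot's right (backrest on its left). Origin: on the bench, below the middle of the foot line of the backrest. x level, from the open front to the backrest; y along the width; z up. Step: level shelf 220 mm wide, top 60 mm above the bench, from x = -100 mm (front edge) to 0 (foot of the backrest), 14 mm thick.
- step_front (a point): Middle of the top front edge of the stand's step, 100 mm before the foot of the backrest and 60 mm above the bench. Under the step only a 12 mm side wall at each end (y = +-100 mm, up to the front edge); nothing stands in front of it.
- backrest: The stand's fixed open frame, leaning away from the front 20 degrees past vertical: 140 mm high along the slope, 200 mm wide, 8 mm thick, two uprights at y = +-60 mm and two rails. Origin: middle of its foot line, where the front face (x = 0) meets the step's top. z up the slope, y along the width, x normal to the face, pointing into the backrest.
- plate: Loose flat black plastic plate, 140 (x) by 160 (y) by 10 mm thick (z), 0.24 to 0.43 kg, both faces alike. Origin: its centre. Starts flat on the step, z up, x along the stand's x (skew up to 0.14 rad), centre 84 to 92 mm before the foot of the backrest (70 mm when home). Slides when pushed. Tipped up past upright it falls back onto the backrest and stays.
- plate_near (a point): Middle of the plate's near edge (the edge away from the backrest at the start, 160 mm long), at mid thickness, 70 mm from the plate's centre. At the start it juts out 54 to 62 mm (40 mm when pushed home) beyond the step's front, underside 60 mm above the bench with free space below, so it can be pushed, or lifted from underneath.
- cell: Bystander: loose blue battery cell standing upright, 27 x 148 x 92 mm with two steel studs, behind the backrest. Origin: centre of its underside.
- meter: Bystander: loose black hand meter lying flat, 150 x 80 x 35 mm, beside the stand, on the side away from the robot. Origin: centre of its underside.
- driver: Bystander: loose screwdriver lying on the bench between robot and stand. Origin: under the tool's middle part.
Not all that is in view belongs to the job. What is meant by the plate is not turquoise, and is the larger of those in its own colour.

How it is judged:
By the outcome, as a careful person would: the job done as asked, in the order asked, and still so for the second after the job is handed in, with the robot touching nothing.
It also fails if it takes over 45 s, if anything falls off the work surface, if the arm or the gripper's body presses on something with over 40 N, if the wrist force passes 120 N, or if a joint passes its speed limit or range.

## Working session

There is one attempt and no reset: what is moved stays moved. The work goes in short steps, Python scripts to look and compute and a tool call to move; the robot and the scene stay as the last step left them, time stands still between calls to the robot, and variables do not carry over. Pictures are saved under pics/ and viewed, about 8 in all and at most 12, crops included, and the job is handed in when it is done.

Besides the shell and the picture viewer there is one more tool, called after "Request:" by a JSON object that holds its "api" and its "payload", one argument or row to a line. carry_out: Moves the arm, as the interface text tells. Its arguments: {"type":"object","properties":{"targets":{"type":"array","items":{"type":"array","items":{"type":"number"}}}},"required":["targets"]}

```bash
ls; mkdir -p pics; python3 - <<'E'
from bench import robot
import cv2,numpy as np,pickle
o=robot.get_obs();print({k:np.round(v,3) for k,v in o.items()})
for n in("side","top"):
    s=robot.snapshot(n);pickle.dump(s,open(n+'.pkl','wb'))
    cv2.imwrite(f'pics/{n}0.png',s['image'][:,:,::-1]);print(n,s['camera_matrix'],np.round(s['pose'],3))
E
```

```text
pics
{'time': np.float64(0.0), 'joint_positions': array([ 1.191,  0.088,  1.372,  0.   ,  1.684, -0.103]), 'qvel': array([ 0.001, -0.001,  0.001, -0.001, -0.   ,  0.   ]), 'joint_torque': array([ 1.0000e-03, -3.4018e+01, -3.0243e+01,  7.2000e-02,  3.3000e-02,
       -0.0000e+00]), 'tool_pos': array([0.15 , 0.529, 0.183]), 'ee_rot': array([-1.68 ,  1.569, -1.957]), 'wrist_force': array([-0.13 ,  0.139,  0.238]), 'wrist_torque': array([-0.021, -0.04 ,  0.025]), 'width': np.float64(0.094)}
side [[497.91880893   0.         245.22114487]
 [  0.         497.91880893 190.60768773]
 [  0.           0.           1.        ]] [[ 0.745  0.384 -0.546 -0.13 ]
 [-0.667  0.432 -0.607 -0.853]
 [ 0.003  0.816  0.578  0.87 ]
 [ 0.     0.     0.     1.   ]]
top [[360.67257697   0.         255.82491847]
 [  0.         360.67257697 190.63298051]
 [  0.           0.           1.        ]] [[ 0.018  0.989 -0.146  0.459]
 [-1.     0.019  0.003 -0.065]
 [ 0.005  0.145  0.989  1.012]
 [ 0.     0.     0.     1.   ]]
```

View pics/side0.png

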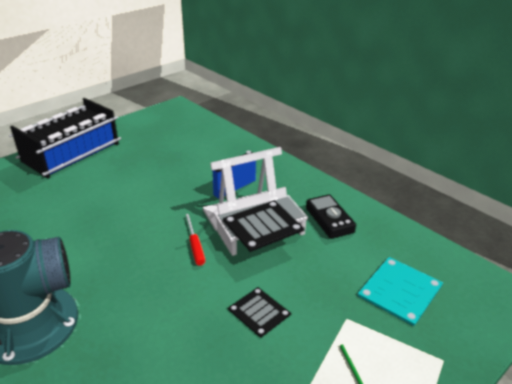

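View pics/top0.png

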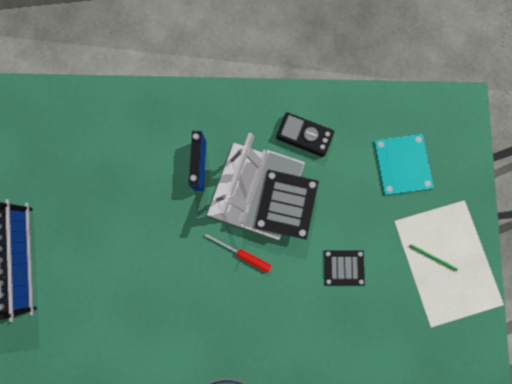

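The side view shows the stand at about (255,205) with the black plate on its step, the small black decoy at (260,312), the driver at (195,245), and the cell behind the stand. The top view shows the plate at about (287,204) and the step's front corners near (303,160) and (272,238). I'll measure the corners next.

```bash
cat > h.py <<'E'
import cv2,numpy as np,pickle
def ray(s,uv):
    K=s['camera_matrix'];P=s['pose']
    d=np.array([(uv[0]-K[0,2])/K[0,0],-(uv[1]-K[1,2])/K[1,1],-1.])
    return P[:3,3],P[:3,:3]@d
def onz(s,uv,z):
    o,d=ray(s,uv);return o+d*(z-o[2])/d[2]
def tri(s1,u1,s2,u2):
    o1,d1=ray(s1,u1);o2,d2=ray(s2,u2)
    t=np.linalg.lstsq(np.c_[d1,-d2],o2-o1,rcond=None)[0]
    return (o1+t[0]*d1+o2+t[1]*d2)/2,np.linalg.norm(o1+t[0]*d1-o2-t[1]*d2)
def proj(s,p):
    P=s['pose'];c=P[:3,:3].T@(np.asarray(p)-P[:3,3]);K=s['camera_matrix']
    return np.array([K[0,2]+K[0,0]*c[0]/-c[2],K[1,2]-K[1,1]*c[1]/-c[2]])
def plate(s,seed,z):
    im=s['image'].astype(int);m=(im.max(2)<60).astype(np.uint8)
    m=cv2.morphologyEx(m,cv2.MORPH_CLOSE,np.ones((3,3)))
    cs,_=cv2.findContours(m,cv2.RETR_EXTERNAL,cv2.CHAIN_APPROX_NONE)
    c=[c for c in cs if cv2.pointPolygonTest(c,seed,False)>=0][0]
    r=cv2.minAreaRect(c)
    w=np.array([onz(s,p,z)[:2] for p in c[:,0]],np.float32)
    return r,cv2.minAreaRect(w),w
E
python3 - <<'E'
from h import *
t=pickle.load(open('top.pkl','rb'));d=pickle.load(open('side.pkl','rb'))
r,w,_=plate(t,(262+6,215),.07);print(r,w)
a=cv2.resize(t['image'][120:280,190:340],None,fx=4,fy=4,interpolation=cv2.INTER_CUBIC)
b=cv2.resize(d['image'][140:270,180:330],None,fx=4,fy=4,interpolation=cv2.INTER_CUBIC)
cv2.imwrite('pics/topc.png',cv2.resize(a,None,fx=.9,fy=.9)[:,:,::-1]);cv2.imwrite('pics/sidec.png',b[:,:,::-1])
E
```

```text
((286.1048889160156, 204.34390258789062), (52.31243133544922, 59.715797424316406), 12.094757080078125) ((0.5640439391136169, -0.1475263386964798), (0.13609082996845245, 0.15816111862659454), 78.212646484375)
```

View pics/topc.png

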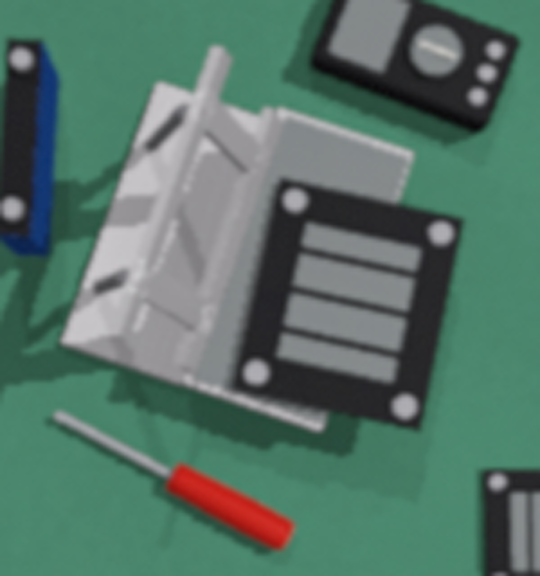

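View pics/sidec.png

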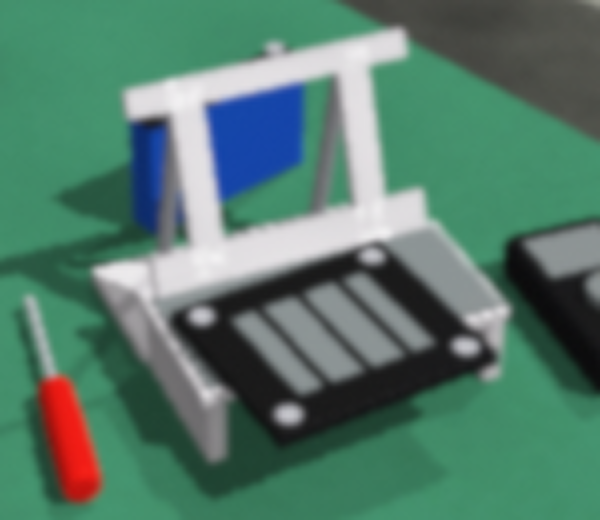

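Top crop (3.6×, offset 190,120) shows the step's front corners at crop (413,155) and (323,430), with the plate corners at (283,178), (462,218), (420,430) and (235,390). The side crop (4×, offset 180,140) shows the front corners at (508,312) and (222,395). The plate lies flat, short of the lower rail.

```bash
python3 - <<'E'
from h import *
t=pickle.load(open('top.pkl','rb'));d=pickle.load(open('side.pkl','rb'))
T=lambda u,v:(190+(u+.0)/3.6,120+v/3.6); S=lambda u,v:(180+u/4,140+v/4)
far=tri(t,T(413,155),d,S(508,312));near=tri(t,T(323,430),d,S(222,395))
print('front tri',far,near)
A=onz(t,T(413,155),.06)[:2];B=onz(t,T(323,430),.06)[:2]
As=onz(d,S(508,312),.06)[:2];Bs=onz(d,S(222,395),.06)[:2]
for a,b in((A,B),(As,Bs)):
    print('front',a,b,np.linalg.norm(a-b),'mid',(a+b)/2,'normal ang',np.degrees(np.arctan2((a-b)[1],(a-b)[0])))
# backrest top rail ends
print('toprail',tri(t,T(218,48),d,S(407,32)),tri(t,T(125,325),d,S(125,95)))
print('plate corners top z.07',[np.round(onz(t,T(*c),.07)[:2],4) for c in((283,178),(462,218),(420,430),(235,390))])
print('plate corners tri',[tuple(np.round(x,4) for x in tri(t,T(*a),d,S(*b))) for a,b in(((283,178),(385,240)),((462,218),(497,355)),((420,430),(282,440)),((235,390),(172,315)))])
E
```

```text
front tri (array([ 0.67778333, -0.19809363,  0.05541681]), np.float64(0.0008195973194045384)) (array([ 0.47574899, -0.13536603,  0.05853881]), np.float64(0.01078914643076198))
front [ 0.67706691 -0.19771631] [ 0.47147442 -0.13193519] 0.21585974123021698 mid [ 0.57427067 -0.16482575] normal ang -17.742527856311746
front [ 0.67282977 -0.20161033] [ 0.47911935 -0.13970481] 0.20336179935081966 mid [ 0.57597456 -0.17065757] normal ang -17.722718304988614
toprail (array([ 0.71868269, -0.05291678,  0.18780135]), np.float64(0.0035601232483617093)) (array([0.53024214, 0.00593108, 0.18959595]), np.float64(0.008293416137118072))
plate corners top z.07 [array([ 0.6555, -0.1001]), array([ 0.628 , -0.2324]), array([ 0.4726, -0.201 ]), array([ 0.4988, -0.0674])]
plate corners tri [(array([ 0.6567, -0.101 ,  0.0706]), np.float64(0.0032)), (array([ 0.6282, -0.2326,  0.0675]), np.float64(0.0006)), (array([ 0.4728, -0.2014,  0.0681]), np.float64(0.0004)), (array([ 0.499 , -0.0675,  0.0698]), np.float64(0.0004))]
```

```bash
cat >> h.py <<'E'
from scipy.spatial.transform import Rotation as Ro
yaw=np.radians(72.3); F=np.array([.607,-.0695]); Z=np.array([[np.cos(yaw),-np.sin(yaw)],[np.sin(yaw),np.cos(yaw)]])
def w2s(p): return np.r_[Z.T@(np.asarray(p)[:2]-F),p[2]]
def s2w(p): return np.r_[Z@np.asarray(p)[:2]+F,p[2]]
def tool(o): return Ro.from_euler('xyz',o['ee_rot']).as_matrix()
def go(o,p_s,jaw=None):
    R=tool(o);d=R.T@(s2w(p_s)-o['tool_pos'])*100
    print('shift cm',np.round(d,2),end=' ')
    y=np.degrees(np.arctan2(R[1,1],R[0,1]))
    if jaw is not None: # jaw angle in stand frame (deg); turn about tool x (down) is minus world z
        t=(np.degrees(yaw)+jaw-y+90)%180-90; print('turn',round(-t,2),end='')
    print()
def show(o):
    R=tool(o);print('t',round(float(o['time']),2),'stand',np.round(w2s(o['tool_pos']),4),'jaw_s',round(float(np.degrees(np.arctan2(R[1,1],R[0,1])-yaw)),2),'F_s',np.round(np.r_[Z.T@o['wrist_force'][:2],o['wrist_force'][2]],2),'w',round(float(o['width']),4),'q6',round(float(o['joint_positions'][5]),2))
E
python3 - <<'E'
from h import *
from bench import robot
o=robot.get_obs();print(np.round(tool(o),3));show(o)
print('plate centre s',w2s([.5637,-.1503,.07]),'corners',[np.round(w2s(c+(0.07,)),3) for c in((.6555,-.1001),(.628,-.2324),(.4726,-.201),(.4988,-.0674))])
go(o,[-.095,.14,.22],0)
E
```

```text
[[-0.001  0.273  0.962]
 [-0.002  0.962 -0.273]
 [-1.    -0.002 -0.   ]]
t 0.1 stand [0.4309 0.6171 0.1832] jaw_s 1.84 F_s [ 0.66 -0.43  0.64] w 0.094 q6 -0.1
plate centre s [-0.09013968  0.01668437  0.07      ] corners [array([-0.014, -0.056,  0.07 ]), array([-0.149, -0.07 ,  0.07 ]), array([-0.166,  0.088,  0.07 ]), array([-0.031,  0.104,  0.07 ])]
shift cm [ -3.58 -54.1   45.99] turn 1.84
```

Request:
{"api": "carry_out", "payload": {
  "targets": [
    [0, -4, 0, 0, 0],
    [0, -4, 0, 0, 0],
    [0, 0, -3, 2.55, 0],
    [0, 0, -3, 2.55, 0],
    [0, 0, -3, 2.55, 0],
    [0, 0, -3, 2.55, 0],
    [0, 0, -3, 2.55, 0],
    [0, 0, -3, 2.55, 0],
    [0, 0, -3, 2.55, 0],
    [0, 0, -3, 2.55, 0],
    [0, 0, -3, 2.55, 0],
    [0, 0, -3, 2.55, 0],
    [0, 0, -3, 2.55, 0],
    [0, 0, -3, 2.55, 0],
    [0, 0, -3, 2.55, 0],
    [0, 0, -3, 2.55, 0],
    [0, 0, -3, 2.55, 0],
    [0, 0, -3, 2.55, 0]
  ]
}}

```text
time: 1.9
tool_pos: [0.4117, -0.0458, 0.2639]
ee_rot: [2.548, 1.57, 2.27]
wrist_force: [0.2, 0.1, 0.4]
width: 0.0943
```

```bash
python3 - <<'E'
from h import *
from bench import robot
o=robot.get_obs();show(o);print(o['tool_pos']);go(o,[-.095,.14,.1],0)
s=robot.snapshot('wrist');pickle.dump(s,open('w.pkl','wb'));cv2.imwrite('pics/w1.png',s['image'][:,:,::-1]);print(s['camera_matrix'])
E
```

```text
t 1.9 stand [-0.0367  0.1932  0.2639] jaw_s 1.81 F_s [ 0.14 -0.17  0.39] w 0.0943 q6 -1.54
[ 0.41173889 -0.04575456  0.2638846 ]
shift cm [16.38 -6.    5.14] turn 1.81
[[297.31863964   0.         261.84427688]
 [  0.         297.31863964 192.82007817]
 [  0.           0.           1.        ]]
```

Request:
{"api": "carry_out", "payload": {
  "targets": [
    [0, 0, -3, 2.57, 1.8],
    [0, 0, -3, 2.57, 0],
    [0, 4, 0, 0, 0],
    [0, 4, 0, 0, 0],
    [0, 4, 0, 0, 0],
    [0, 4, 0, 0, 0],
    [0, 2, 0, 0, 0],
    [0, 1, 0, 0, 0],
    [0, 0, 0, 0, 0],
    [0, 0, 0, 0, 0]
  ]
}}

```text
time: 2.95
tool_pos: [0.4444, -0.1166, 0.0755]
ee_rot: [-0.008, 1.569, -0.317]
wrist_force: [0.6, -0.1, -0.3]
width: 0.0939
```

```bash
python3 - <<'E'
from h import *
from bench import robot
o=robot.get_obs();show(o);go(o,[-.095,.088,.064],0)
s=robot.snapshot('side');pickle.dump(s,open('s1.pkl','wb'))
cv2.imwrite('pics/s1.png',cv2.resize(s['image'][100:290,150:360],None,fx=3,fy=3)[:,:,::-1])
E
```

```text
t 2.95 stand [-0.0943  0.1406  0.0755] jaw_s 0.05 F_s [ 0.12 -0.64 -0.33] w 0.0939 q6 -1.64
shift cm [ 1.16 -0.07  5.26] turn 0.05
```

View pics/s1.png

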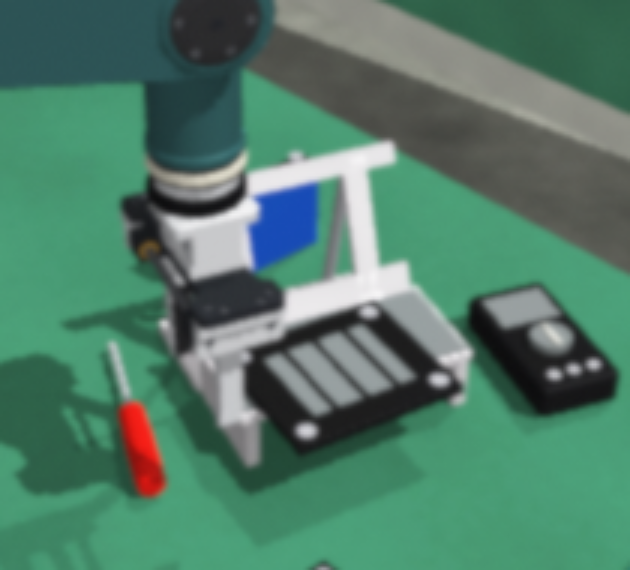

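The fingers hang beside the plate's robot-side edge at the right height, clear of the driver. Next I lower and push sideways to centre and square the plate.

Request:
{"api": "carry_out", "payload": {
  "targets": [
    [0, 1.1, 0, 0, 0],
    [0, 0, 0, 1.5, 0],
    [0, 0, 0, 1.0, 0],
    [0, 0, 0, 0.4, 0],
    [0, 0, 0, 0.4, 0],
    [0, 0, 0, 0.4, 0],
    [0, 0, 0, 0.4, 0],
    [0, 0, 0, 0.4, 0],
    [0, 0, 0, 0.4, 0],
    [0, 0, 0, 0.4, 0],
    [0, 0, 0, 0, 0]
  ]
}}

```text
time: 4.1
tool_pos: [0.4945, -0.1326, 0.0633]
ee_rot: [0.522, 1.571, 0.214]
wrist_force: [-0.0, -0.1, -1.2]
width: 0.0939
```

```bash
python3 - <<'E'
from h import *
from bench import robot
o=robot.get_obs();show(o);go(o,[-.095,.088,.064],0)
E
```

```text
t 4.1 stand [-0.0944  0.088   0.0633] jaw_s 0.04 F_s [-0.08  0.01 -1.21] w 0.0939 q6 -1.64
shift cm [-0.07 -0.06  0.  ] turn 0.04
```

Request:
{"api": "carry_out", "payload": {
  "targets": [
    [0, 0, 0, -2.5, 0],
    [0, -4, 0, 0, 0],
    [0, 0, -4, 0, 0],
    [0, 0, -4, 0, 0],
    [0, 0, -4, 0, 0],
    [0, 0, 0, 4, 0],
    [0, 0, 0, 4, 0],
    [0, 0, 0, 3.3, 0],
    [0, 0, 0, 0, -8.2],
    [0, 0, 0, 0, -8.2],
    [0, 0, 0, 0, -8.2],
    [0, 0, 0, 0, -8.2],
    [0, 0, 0, 0, -8.2],
    [0, 0, 0, 0, -8.2],
    [0, 0, 0, 0, -8.2],
    [0, 0, 0, 0, -8.2],
    [0, 0, 0, 0, -8.2],
    [0, 0, 0, 0, -8.2]
  ]
}}

```text
time: 5.9
tool_pos: [0.5916, -0.1134, 0.083]
ee_rot: [-2.663, 1.396, -1.834]
wrist_force: [0.3, 0.6, -0.3]
width: 0.094
```

```bash
python3 - <<'E'
from h import *
from bench import robot
o=robot.get_obs();show(o);go(o,[-.2,0,.04],90)
t=robot.snapshot('top');s=robot.snapshot('side')
a=cv2.resize(t['image'][120:280,190:340],None,fx=2.6,fy=2.6);b=cv2.resize(s['image'][120:280,180:330],None,fx=2.6,fy=2.6)
cv2.imwrite('pics/c2.png',np.hstack([a,b])[:,:,::-1])
pickle.dump((t,s),open('p2.pkl','wb'))
E
```

```text
t 5.9 stand [-0.0465  0.0013  0.083 ] jaw_s 65.6 F_s [ 0.7  -0.09 -0.3 ] w 0.094 q6 -2.57
shift cm [  6.89  -6.1  -13.02] turn -24.4
```

View pics/c2.png

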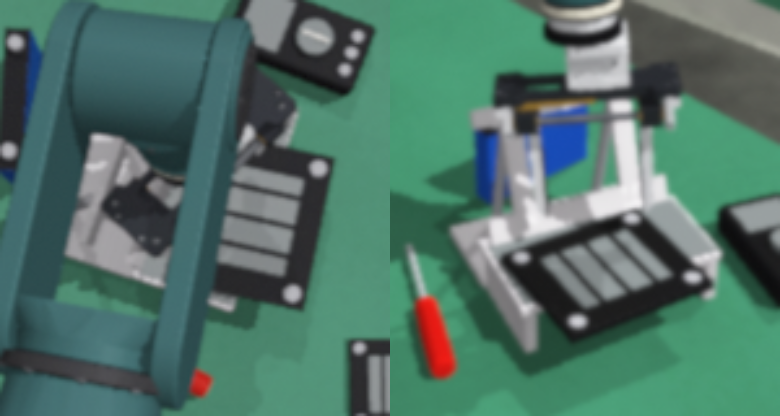

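The last turn ran the wrong way, to the limit of joint 6, so the tool drifted over the plate and tilted, but touched nothing. The plate is centred and square in the picture. I'll rise first and see how the tool behaves.

Request:
{"api": "carry_out", "payload": {
  "targets": [
    [0, -4, 0, 0, 0],
    [0, -4, 0, 0, 0],
    [0, 0, 0, 0, 8.2],
    [0, 0, 0, 0, 8.2]
  ]
}}

```text
time: 6.4
tool_pos: [0.5958, -0.1012, 0.1642]
ee_rot: [-2.346, 1.397, -1.815]
wrist_force: [0.7, 0.4, -0.0]
width: 0.0938
```

```bash
python3 - <<'E'
from h import *
from bench import robot
o=robot.get_obs();show(o);print(np.round(tool(o),3));go(o,[-.22,0,.1],-90)
s=robot.snapshot('wrist');print('cam in tool',tool(o).T@(s['pose'][:3,3]-o['tool_pos']),'axis',-tool(o).T@s['pose'][:3,2])
t,_=pickle.load(open('p2.pkl','rb'))
T=lambda u,v:(190+u/2.6,120+v/2.6)
for c in((334,157),(303,308)): print(np.round(w2s(onz(t,T(*c),.07)),4))
E
```

```text
t 6.4 stand [-0.0336  0.001   0.1642] jaw_s 48.58 F_s [ 0.63 -0.58 -0.01] w 0.0938 q6 -2.27
[[-0.042 -0.509  0.86 ]
 [-0.168  0.852  0.496]
 [-0.985 -0.124 -0.121]]
shift cm [  9.54 -11.52 -12.85] turn -41.42
cam in tool [-0.19926831  0.00071514 -0.07042855] axis [9.69748565e-01 9.43479145e-04 2.44104139e-01]
[-0.149  -0.0701  0.07  ]
[-0.1651  0.0857  0.07  ]
```

The tilt persists, so I can use it. The plate also looks hardly moved by the side push. I'll back off high and to the front and look again.

```bash
python3 - <<'E'
from h import *
from bench import robot
o=robot.get_obs();go(o,[-.22,-0.02,.27]);print(np.round(o['joint_positions'],2))
E
```

```text
shift cm [ -7.31 -15.2  -13.49] 
[-0.16  0.23  1.26 -0.17  1.67 -2.27]
```

Request:
{"api": "carry_out", "payload": {
  "targets": [
    [0, -1.5, -3, -2.7, 0],
    [0, -1.5, -3, -2.7, 0],
    [0, -1.5, -3, -2.7, 0],
    [0, -1.5, -3, -2.7, 0],
    [0, -1.5, -3, -2.7, 0],
    [0, 0, 0, 0, 8.5],
    [0, 0, 0, 0, 8.5],
    [0, 0, 0, 0, 8.5],
    [0, 0, 0, 0, 8.5],
    [0, 0, 0, 0, 8.5],
    [0, 0, 0, 0, 8.5],
    [0, 0, 0, 0, 8.5],
    [0, 0, 0, 0, 8.5],
    [0, 0, 0, 0, 8.5],
    [0, 0, 0, 0, 8.5]
  ]
}}

```text
time: 7.95
tool_pos: [0.5644, -0.2712, 0.2666]
ee_rot: [-0.871, 1.39, -1.845]
wrist_force: [0.0, 0.8, -0.2]
width: 0.0943
```

```bash
python3 - <<'E'
from h import *
from bench import robot
o=robot.get_obs();show(o);print(np.round(tool(o),3),np.round(o['joint_positions'],2))
t=robot.snapshot('top');s=robot.snapshot('side')
a=cv2.resize(t['image'][120:280,190:340],None,fx=2.6,fy=2.6);b=cv2.resize(s['image'][120:280,180:330],None,fx=2.6,fy=2.6)
cv2.imwrite('pics/c3.png',np.hstack([a,b])[:,:,::-1])
pickle.dump((t,s),open('p3.pkl','wb'))
E
```

```text
t 7.95 stand [-0.2051 -0.0208  0.2666] jaw_s -38.57 F_s [ 0.77  0.22 -0.15] w 0.0943 q6 -1.08
[[-0.049  0.824  0.565]
 [-0.173  0.55  -0.817]
 [-0.984 -0.138  0.116]] [-0.43  0.24  1.04 -0.18  1.82 -1.08]
```

View pics/c3.png

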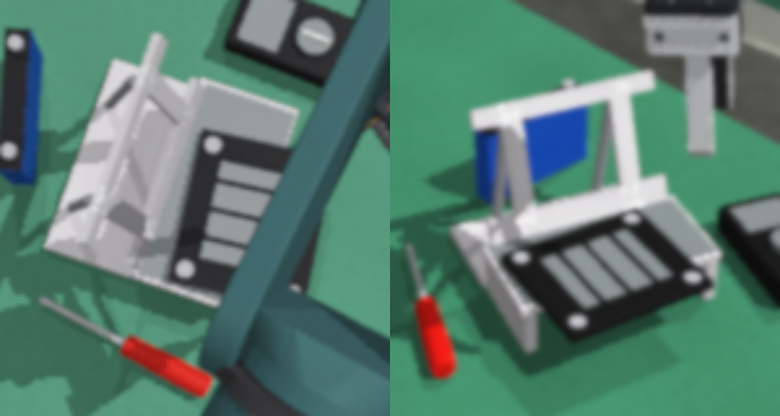

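The plate sits exactly where it started: side-crop corners at about (503,258), (575,342) and (712,285). So the push missed it. I'll check the tip position from the state against the picture, where the tip is at crop (702,152).

```bash
python3 - <<'E'
from h import *
from bench import robot
o=robot.get_obs();R=tool(o);p=o['tool_pos']
t,s=pickle.load(open('p3.pkl','rb'));s1=pickle.load(open('s1.pkl','rb'))
for k in(-.053,0,.053): 
    u=proj(s,p+R[:,1]*k);print('c3',390+(u[0]-180)*2.6,(u[1]-120)*2.6)
for k in(-.053,.053):
    u=proj(s1,s2w([-.0943+k,.1406,.0755]));print('s1',(u[0]-150)*3,(u[1]-100)*3)
im=[]
for a in(s,s1,pickle.load(open('p2.pkl','rb'))[1]):
    im.append(a['image'][185:255,215:310].astype(int))
print('diff s1-c3',np.abs(im[0]-im[1])[:, 40:].max(2).mean(),'p2-c3',np.abs(im[0]-im[2])[:,:].max(2).mean())
w=robot.snapshot('wrist');cv2.imwrite('pics/w3.png',w['image'][:,:,::-1])
E
```

```text
c3 703.4523513958205 181.17961726054816
c3 712.6206553435256 153.22571298126434
c3 721.0435041541604 127.54468072553351
s1 230.4243307471234 446.4569177439589
s1 182.4142912555558 369.0681870551074
diff s1-c3 6.7844155844155845 p2-c3 10.893684210526315
```

Fingertips show about 20 mm higher than the reported TCP, so the last push passed above the plate. I'll verify that by touch later. First I'll undo the tilt at the other joint limit, high and in free space.

Request:
{"api": "carry_out", "payload": {
  "targets": [
    [0, 0, 0, 0, 8.5],
    [0, 0, 0, 0, 8.5],
    [0, 0, 0, 0, 8.5],
    [0, 0, 0, 0, 8.5],
    [0, 0, 0, 0, 8.5],
    [0, 0, 0, 0, 8.5],
    [0, 0, 0, 0, 8.5],
    [0, 0, 0, 0, 8.5],
    [0, 0, 0, 0, 8.5],
    [0, 0, 0, 0, 8.5],
    [0, 0, 0, 0, 8.5],
    [0, 0, 0, 0, 8.5],
    [0, 0, 0, 0, 8.5],
    [0, 0, 0, 0, 8.5],
    [0, 0, 0, 0, 8.5],
    [0, 0, 0, 0, 8.5],
    [0, 0, 0, 0, 8.5],
    [0, 0, 0, 0, 8.5],
    [0, 0, 0, 0, 8.5],
    [0, 0, 0, 0, 8.5]
  ]
}}

```text
time: 10.1
tool_pos: [0.5647, -0.2708, 0.2668]
ee_rot: [2.096, 1.39, -1.843]
wrist_force: [0.9, -0.3, 0.0]
width: 0.0938
```

Request:
{"api": "carry_out", "payload": {
  "targets": [
    [0, 0, 0, 0, 8.5],
    [0, 0, 0, 0, 8.5],
    [0, 0, 0, 0, 8.5],
    [0, 0, 0, 0, 8.5],
    [0, 0, 0, 0, 8.5],
    [0, 0, 0, 0, 8.5],
    [0, 0, 0, 0, 8.5],
    [0, 0, 0, 0, 8.5]
  ]
}}

```text
time: 10.9
tool_pos: [0.4888, -0.3908, 0.2917]
ee_rot: [-3.117, 1.454, -1.703]
wrist_force: [-0.3, -0.6, -0.9]
width: 0.0939
```

```bash
python3 - <<'E'
from h import *
from bench import robot
o=robot.get_obs();show(o);print(np.round(tool(o),3),'toolx in stand',np.round(Z.T@tool(o)[:2,0],3),np.round(o['joint_positions'],2))
E
```

```text
t 10.9 stand [-0.3421  0.0149  0.2917] jaw_s 98.72 F_s [-0.69  0.13 -0.88] w 0.0939 q6 2.56
[[-0.015 -0.988  0.155]
 [-0.115  0.156  0.981]
 [-0.993 -0.003 -0.116]] toolx in stand [-0.115 -0.021] [-0.71  0.22  1.02 -0.1   1.84  2.56]
```

Request:
{"api": "carry_out", "payload": {
  "targets": [
    [0, 0, 0, 3, 0],
    [0, 0, 0, 3, 0],
    [0, 0, 0, 3, 0],
    [0, 0, 0, 3, 0]
  ]
}}

```text
time: 11.3
tool_pos: [0.474, -0.3112, 0.2838]
ee_rot: [-3.082, 1.476, -1.583]
wrist_force: [0.4, -0.1, 0.4]
width: 0.0941
```

```bash
python3 - <<'E'
from h import *
from bench import robot
o=robot.get_obs();show(o);print('toolx in stand',np.round(Z.T@tool(o)[:2,0],3),np.round(o['joint_positions'],2))
E
```

```text
t 11.3 stand [-0.2707  0.0532  0.2838] jaw_s 103.61 F_s [ 0.01 -0.42  0.35] w 0.0941 q6 2.56
toolx in stand [-0.09  -0.028] [-0.63  0.09  1.18 -0.08  1.82  2.56]
```

Request:
{"api": "carry_out", "payload": {
  "targets": [
    [0, 0, 0, 3.5, 8],
    [0, 0, 0, 3.5, 8],
    [0, 0, 0, 3.5, 8],
    [0, 0, 0, 3.5, 8],
    [0, 0, 0, 3.5, 8],
    [0, 0, 0, 3.5, 8]
  ]
}}

```text
time: 11.9
tool_pos: [0.2795, -0.309, 0.2655]
ee_rot: [-0.928, 1.41, 0.154]
wrist_force: [0.1, 0.1, 0.3]
width: 0.0941
```

```bash
python3 - <<'E'
from h import *
from bench import robot
o=robot.get_obs();show(o);print('toolx in stand',np.round(Z.T@tool(o)[:2,0],3),np.round(o['joint_positions'],2))
E
```

```text
t 11.9 stand [-0.3277  0.2392  0.2655] jaw_s 79.35 F_s [ 0.1  -0.05  0.31] w 0.0941 q6 2.56
toolx in stand [ 0.071 -0.143] [-1.11 -0.28  1.56  0.16  1.81  2.56]
```

```bash
python3 - <<'E'
from h import *
from bench import robot
o=robot.get_obs();go(o,[-.2,0,.28]);print(np.round(tool(o),3))
E
```

```text
shift cm [  2.91 -21.16  16.77] 
[[ 0.158 -0.873  0.462]
 [ 0.025  0.471  0.882]
 [-0.987 -0.128  0.096]]
```

Request:
{"api": "carry_out", "payload": {
  "targets": [
    [0, 0.4, -3, 2.4, 0],
    [0, 0.4, -3, 2.4, 0],
    [0, 0.4, -3, 2.4, 0],
    [0, 0.4, -3, 2.4, 0],
    [0, 0.4, -3, 2.4, 0],
    [0, 0.4, -3, 2.4, 0],
    [0, 0.4, -3, 2.4, 0]
  ]
}}

```text
time: 12.6
tool_pos: [0.4237, -0.3181, 0.2653]
ee_rot: [-0.956, 1.313, 0.318]
wrist_force: [-0.7, -0.1, -0.1]
width: 0.0939
```

```bash
python3 - <<'E'
from h import *
from bench import robot
o=robot.get_obs();show(o);print('toolx in stand',np.round(Z.T@tool(o)[:2,0],3),np.round(o['joint_positions'],2));go(o,[-.2,0,.28])
print(np.round(tool(o),3))
E
```

```text
t 12.6 stand [-0.2926  0.0991  0.2653] jaw_s 89.76 F_s [-0.33  0.63 -0.15] w 0.0939 q6 2.56
toolx in stand [ 0.149 -0.206] [-0.92 -0.07  1.39  0.25  1.73  2.56]
shift cm [ 2.01 -9.96  9.1 ] 
[[ 0.242 -0.931  0.275]
 [ 0.08   0.301  0.95 ]
 [-0.967 -0.208  0.147]]
```

The tool now faces the backrest plane squarely, with its normal along +x_s and tipped about 8.5° upward. That suits lifting from below. A half turn takes it to a usable q6.

Request:
{"api": "carry_out", "payload": {
  "targets": [
    [0, 0, 0, 0, -8.5],
    [0, 0, 0, 0, -8.5],
    [0, 0, 0, 0, -8.5],
    [0, 0, 0, 0, -8.5],
    [0, 0, 0, 0, -8.5],
    [0, 0, 0, 0, -8.5],
    [0, 0, 0, 0, -8.5],
    [0, 0, 0, 0, -8.5],
    [0, 0, 0, 0, -8.5],
    [0, 0, 0, 0, -8.5],
    [0, 0, 0, 0, -8.5],
    [0, 0, 0, 0, -8.5],
    [0, 0, 0, 0, -8.5],
    [0, 0, 0, 0, -8.5],
    [0, 0, 0, 0, -8.5],
    [0, 0, 0, 0, -8.5],
    [0, 0, 0, 0, -8.5],
    [0, 0, 0, 0, -8.5],
    [0, 0, 0, 0, -8.5],
    [0, 0, 0, 0, -8.5]
  ]
}}

```text
time: 14.6
tool_pos: [0.423, -0.318, 0.2654]
ee_rot: [2.354, 1.314, 0.317]
wrist_force: [0.3, -1.0, 0.1]
width: 0.094
```

```bash
python3 - <<'E'
from h import *
from bench import robot
o=robot.get_obs();show(o);R=tool(o);print('toolx in stand',np.round(Z.T@R[:2,0],3),'toolz',np.round(w2s(np.r_[F+R[:2,2],R[2,2]]),3),np.round(o['joint_positions'],2));go(o,[-.21,0,.15]);
E
```

```text
t 14.6 stand [-0.2926  0.0997  0.2654] jaw_s -99.97 F_s [-0.87 -0.6   0.15] w 0.094 q6 -0.41
toolx in stand [ 0.149 -0.206] toolz [-0.974  0.138 -0.179] [-0.92 -0.07  1.39  0.25  1.73 -0.41]
shift cm [14.45  6.17 -7.35]
```

Request:
{"api": "carry_out", "payload": {
  "targets": [
    [0, 0, 0, 0, -8.3]
  ]
}}

```text
time: 14.7
tool_pos: [0.423, -0.318, 0.2654]
ee_rot: [2.209, 1.314, 0.317]
wrist_force: [0.3, 0.3, 0.7]
width: 0.0938
```

```bash
python3 - <<'E'
from h import *
from bench import robot
o=robot.get_obs();show(o);R=tool(o);print('toolz',np.round(w2s(np.r_[F+R[:2,2],R[2,2]]),3));go(o,[-.21,0,.11]);
E
```

```text
t 14.7 stand [-0.2927  0.0997  0.2654] jaw_s -91.64 F_s [ 0.4  -0.23  0.69] w 0.0938 q6 -0.55
toolz [-0.988 -0.003 -0.151]
shift cm [18.32  6.35 -5.79]
```

Request:
{"api": "carry_out", "payload": {
  "targets": [
    [0, 3.6, 1.2, -1.1, 0],
    [0, 3.6, 1.2, -1.1, 0],
    [0, 3.6, 1.2, -1.1, 0],
    [0, 3.6, 1.2, -1.1, 0],
    [0, 3.6, 1.2, -1.1, 0],
    [0, 0, 0, 0, 0]
  ]
}}

```text
time: 15.3
tool_pos: [0.5373, -0.2681, 0.1054]
ee_rot: [2.254, 1.319, 0.357]
wrist_force: [0.3, 0.8, -1.0]
width: 0.0942
```

```bash
python3 - <<'E'
from h import *
from bench import robot
o=robot.get_obs();show(o);R=tool(o);p=o['tool_pos'];print('tool cols s',np.round(np.c_[Z.T@R[:2],].tolist()+[R[2]],3))
s=robot.snapshot('side');t=robot.snapshot('top');pickle.dump((t,s,o),open('p4.pkl','wb'))
im=cv2.resize(s['image'][110:260,190:340],None,fx=4,fy=4,interpolation=cv2.INTER_CUBIC)
cv2.imwrite('pics/c4.png',im[:,:,::-1])
for b in(0,.019):
  for k in(-.053,.053):
    u=proj(s,p+R[:,1]*k-R[:,0]*b);print(b,k,np.round([(u[0]-190)*4,(u[1]-110)*4]))
E
```

```text
t 15.3 stand [-0.2104  0.0061  0.1054] jaw_s -91.88 F_s [ 0.81 -0.03 -1.03] w 0.0942 q6 -0.4
tool cols s [[ 0.154 -0.032 -0.988]
 [-0.196 -0.981  0.001]
 [-0.969  0.193 -0.157]]
0 -0.053 [319. 556.]
0 0.053 [481. 485.]
0.019 -0.053 [317. 537.]
0.019 0.053 [481. 465.]
```

View pics/c4.png

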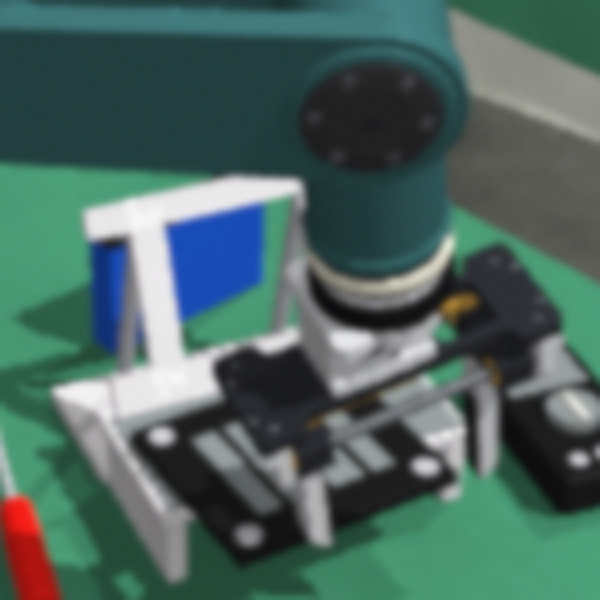

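Finger tips show at crop (320,543) and (487,475), so about 10–15 mm short of the reported TCP; I'll go deep enough that this does not matter. The plate is unmoved, skewed and about 17 mm towards the robot. First I'll push its overhang sideways with shut fingers.

```bash
python3 - <<'E'
from h import *
from bench import robot
t=pickle.load(open('top.pkl','rb'));o=robot.get_obs()
im=t['image'].astype(int);m=((im[:,:,0]>130)&(im[:,:,1]<70)).astype(np.uint8)
b=cv2.boxPoints(cv2.minAreaRect(cv2.findNonZero(m)));print([np.round(w2s(onz(t,q,.02)),3) for q in b])
go(o,[-.21,.15,.13]);go(o,[-.118,.14,.03])
E
```

```text
[array([-0.004,  0.187,  0.02 ]), array([-0.007,  0.165,  0.02 ]), array([-0.103,  0.181,  0.02 ]), array([-0.099,  0.203,  0.02 ])]
shift cm [ -4.75 -13.88  -0.58] 
shift cm [  6.51 -15.22  -8.15]
```

Request:
{"api": "carry_out", "payload": {
  "targets": [
    [1, -3, 0, 0, 0],
    [1, 0, -4.5, 0, 0],
    [1, 0, -4.5, 0, 0],
    [1, 0, -4.5, 0, 0],
    [1, 3, 0, 0, 0],
    [1, 3, 0, 0, 0],
    [1, 3, 0, 0, 0],
    [1, 0, 0, -4, 0],
    [1, 0, 0, -4, 0],
    [1, 0, 0, 0, 0]
  ]
}}

```text
time: 16.4
tool_pos: [0.4542, -0.1457, 0.042]
ee_rot: [2.203, 1.31, 0.307]
wrist_force: [0.8, -0.1, -1.2]
width: 0.0175
```

```bash
python3 - <<'E'
from h import *
from bench import robot
o=robot.get_obs();show(o);go(o,[-.118,.082,.03])
E
```

```text
t 16.4 stand [-0.1191  0.1224  0.042 ] jaw_s -91.86 F_s [ 0.11 -0.76 -1.19] w 0.0175 q6 -0.32
shift cm [2.03 3.69 0.08]
```

Request:
{"api": "carry_out", "payload": {
  "targets": [
    [1, 1.2, 0, 0, 0],
    [1, 0.8, 0, 0, 0],
    [1, 0, 1, 0, 0],
    [1, 0, 0.6, 0, 0],
    [1, 0, 0.5, 0, 0],
    [1, 0, 0.5, 0, 0],
    [1, 0, 0.4, 0, 0],
    [1, 0, 0.4, 0, 0]
  ]
}}

```text
time: 17.2
tool_pos: [0.4881, -0.1574, 0.026]
ee_rot: [2.218, 1.315, 0.317]
wrist_force: [-0.6, -0.0, -0.4]
width: 0.0005
```

```bash
python3 - <<'E'
from h import *
from bench import robot
o=robot.get_obs();show(o)
E
```

```text
t 17.2 stand [-0.1199  0.0865  0.026 ] jaw_s -92.12 F_s [-0.21  0.55 -0.39] w 0.0005 q6 -0.3
```

Request:
{"api": "carry_out", "payload": {
  "targets": [
    [1, 0, 0.3, 0, 0],
    [1, 0, 0, 0, 0],
    [1, 0, -3, 0, 0],
    [1, 0, -1, 0, 0]
  ]
}}

```text
time: 17.6
tool_pos: [0.4524, -0.144, 0.0179]
ee_rot: [2.222, 1.315, 0.321]
wrist_force: [-0.5, -0.1, 0.5]
width: 0.0003
```

```bash
python3 - <<'E'
from h import *
from bench import robot
o=robot.get_obs();show(o);go(o,[-.21,.13,.07])
s=robot.snapshot('side');t=robot.snapshot('top');pickle.dump((t,s,o),open('p5.pkl','wb'))
a=cv2.resize(t['image'][130:270,190:330],None,fx=2.8,fy=2.8);b=cv2.resize(s['image'][130:270,190:330],None,fx=2.8,fy=2.8)
cv2.imwrite('pics/c5.png',np.hstack([a,b])[:,:,::-1])
E
```

```text
t 17.6 stand [-0.118   0.1246  0.0179] jaw_s -92.12 F_s [-0.25  0.45  0.46] w 0.0003 q6 -0.33
shift cm [-6.52  0.85  8.3 ]
```

View pics/c5.png

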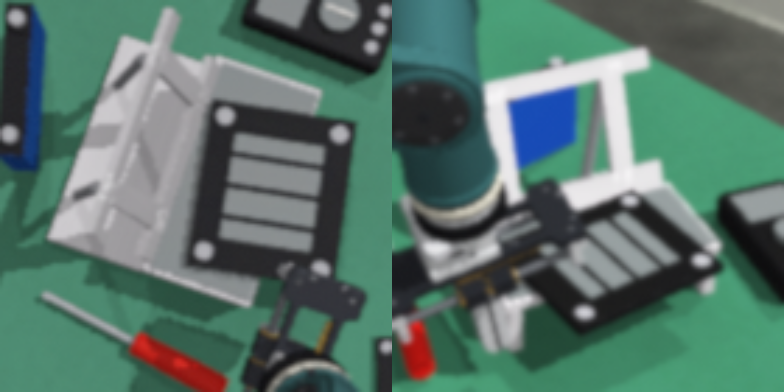

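The overhang push worked: plate corners in the top crop are now about (212,100), (356,124) and (185,265).

```bash
python3 - <<'E'
from h import *
from bench import robot
t,s,o=pickle.load(open('p5.pkl','rb'))
T=lambda u,v:(190+u/2.8,130+v/2.8)
c=[w2s(onz(t,T(*q),.07)) for q in((212,100),(356,124),(185,265))]
print(np.round(c,4),'centre',(c[1]+c[2])/2,'skew',np.degrees(np.arctan2((c[2]-c[0])[0]*-1,(c[2]-c[0])[1])))
o=robot.get_obs();R=tool(o);R_s=np.r_[Z.T@R[:2],R[2:]];print(np.round(R_s,3));go(o,[-.225,.13,.04])
E
```

```text
[[-0.0039 -0.0627  0.07  ]
 [-0.1407 -0.0847  0.07  ]
 [-0.0298  0.094   0.07  ]] centre [-0.08527139  0.00464683  0.07      ] skew 9.408219488762942
[[ 0.148 -0.037 -0.988]
 [-0.206 -0.979  0.006]
 [-0.967  0.202 -0.153]]
shift cm [-3.8   0.22 10.23]
```

Request:
{"api": "carry_out", "payload": {
  "targets": [
    [1, -3, 0, 0, 0],
    [0.5, 0, 0, 3.5, 0],
    [0, 0, 0, 3.5, 0],
    [0, 0, 0, 3.5, 0],
    [0, 0, 4.4, 0, 0],
    [0, 0, 4.4, 0, 0],
    [0, 0, 4.4, 0, 0],
    [0, 0, 0, 0, 0],
    [0, 0, 0, 0, 0],
    [0, 0, 0, 0, 0]
  ]
}}

```text
time: 18.7
tool_pos: [0.5357, -0.2895, 0.058]
ee_rot: [2.219, 1.315, 0.319]
wrist_force: [0.2, 0.4, -0.6]
width: 0.0689
```

```bash
python3 - <<'E'
from h import *
from bench import robot
o=robot.get_obs();show(o);go(o,[-.19,.004,.022])
E
```

```text
t 18.7 stand [-0.2312  0.0011  0.058 ] jaw_s -92.12 F_s [ 0.46 -0.03 -0.58] w 0.0689 q6 -0.44
shift cm [ 4.04 -1.16 -3.52]
```

Request:
{"api": "carry_out", "payload": {
  "targets": [
    [0, 2, -0.6, -1.75, 0],
    [0, 2, -0.6, -1.75, 0],
    [0, 0.1, 0, -1, 0],
    [0, 0.1, 0, -0.5, 0],
    [0, 0.1, 0, -0.5, 0],
    [0, 0, 0, -0.5, 0],
    [0, 0.1, 0, -0.5, 0],
    [0, 0.1, 0, -0.5, 0],
    [0, 0.1, 0, -0.5, 0],
    [0, 0, 0, -0.5, 0]
  ]
}}

```text
time: 19.7
tool_pos: [0.5607, -0.2068, 0.0235]
ee_rot: [2.218, 1.315, 0.317]
wrist_force: [-1.0, -0.8, -1.0]
width: 0.094
```

```bash
python3 - <<'E'
from h import *
from bench import robot
o=robot.get_obs();show(o)
E
```

```text
t 19.7 stand [-0.1448  0.0024  0.0235] jaw_s -92.13 F_s [-1.08  0.66 -0.97] w 0.094 q6 -0.31
```

Nearly home. Now smaller steps while I watch the force.

Request:
{"api": "carry_out", "payload": {
  "targets": [
    [0, 0, 0, -0.2, 0],
    [0, 0, 0, -0.2, 0],
    [0, 0, 0, 0, 0]
  ]
}}

```text
time: 20.0
tool_pos: [0.5616, -0.2039, 0.0241]
ee_rot: [2.213, 1.316, 0.312]
wrist_force: [-2.8, -2.8, -1.4]
width: 0.0938
```

```bash
python3 - <<'E'
from h import *
from bench import robot
o=robot.get_obs();show(o)
E
```

```text
t 20.0 stand [-0.1418  0.0024  0.0241] jaw_s -92.11 F_s [-3.53  1.83 -1.41] w 0.0938 q6 -0.3
```

Request:
{"api": "carry_out", "payload": {
  "targets": [
    [0, 0, 0, -0.2, 0],
    [0, 0, 0, 0, 0]
  ]
}}

```text
time: 20.2
tool_pos: [0.5616, -0.2038, 0.0243]
ee_rot: [2.203, 1.318, 0.302]
wrist_force: [-3.9, -6.1, -1.1]
width: 0.0939
```

```bash
python3 - <<'E'
from h import *
from bench import robot
o=robot.get_obs();show(o)
E
```

```text
t 20.2 stand [-0.1418  0.0025  0.0243] jaw_s -92.1 F_s [-6.98  1.89 -1.12] w 0.0939 q6 -0.3
```

Home: contact at 7 N, tool at x_s = -0.142, as predicted. Now I tip it up along the arc, starting slowly.

Request:
{"api": "carry_out", "payload": {
  "targets": [
    [0, 0, 0, -0.1, 0],
    [0, -0.4, 0.1, -0.1, 0],
    [0, -0.4, 0.1, -0.1, 0],
    [0, -0.4, 0.05, -0.1, 0],
    [0, -0.4, 0.1, -0.1, 0],
    [0, -0.4, 0.1, -0.1, 0],
    [0, -0.4, 0.05, -0.15, 0]
  ]
}}

```text
time: 20.9
tool_pos: [0.5623, -0.2013, 0.0501]
ee_rot: [2.198, 1.318, 0.296]
wrist_force: [-5.9, -8.4, 1.2]
width: 0.094
```

```bash
python3 - <<'E'
from h import *
from bench import robot
o=robot.get_obs();show(o)
s=robot.snapshot('side');pickle.dump(s,open('s6.pkl','wb'))
cv2.imwrite('pics/c6.png',cv2.resize(s['image'][130:270,190:330],None,fx=4,fy=4)[:,:,::-1])
E
```

```text
t 20.9 stand [-0.1392  0.0025  0.0501] jaw_s -92.13 F_s [-9.79  3.04  1.24] w 0.094 q6 -0.28
```

View pics/c6.png

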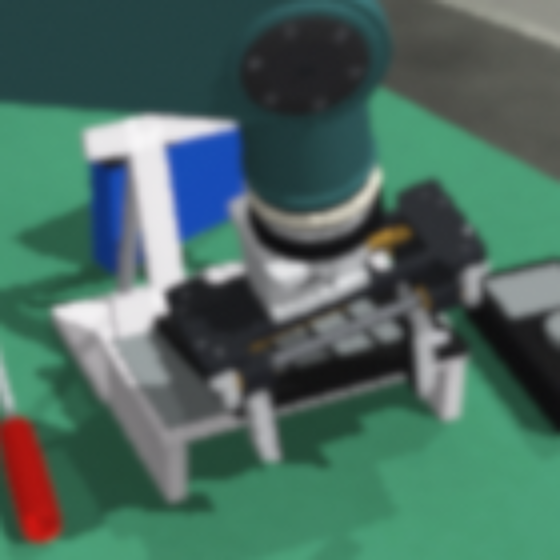

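The plate's near edge has risen clear of the step's front line (crop row ~400 to 375), with both finger tips below it at (268,455) and (450,415). Continuing along the arc.

Request:
{"api": "carry_out", "payload": {
  "targets": [
    [0, -0.46, 0.1, -0.22, 0],
    [0, -0.46, 0.1, -0.22, 0],
    [0, -0.46, 0.1, -0.24, 0],
    [0, -0.46, 0.1, -0.25, 0],
    [0, -0.46, 0.1, -0.25, 0],
    [0, -0.46, 0.1, -0.25, 0],
    [0, -0.46, 0.1, -0.26, 0],
    [0, -0.46, 0.1, -0.26, 0]
  ]
}}

```text
time: 21.75
tool_pos: [0.5666, -0.1888, 0.0911]
ee_rot: [2.195, 1.319, 0.294]
wrist_force: [-7.1, -8.5, 2.9]
width: 0.0942
```

```bash
python3 - <<'E'
from h import *
from bench import robot
o=robot.get_obs();show(o)
E
```

```text
t 21.75 stand [-0.1259  0.0022  0.0911] jaw_s -92.13 F_s [-10.3    4.18   2.87] w 0.0942 q6 -0.24
```

Request:
{"api": "carry_out", "payload": {
  "targets": [
    [0, -0.41, 0.08, -0.28, 0],
    [0, -0.41, 0.08, -0.28, 0],
    [0, -0.41, 0.08, -0.29, 0],
    [0, -0.36, 0.07, -0.34, 0],
    [0, -0.36, 0.07, -0.34, 0],
    [0, -0.35, 0.07, -0.34, 0],
    [0, -0.35, 0.07, -0.34, 0],
    [0, -0.28, 0.06, -0.39, 0],
    [0, -0.28, 0.06, -0.39, 0],
    [0, -0.28, 0.06, -0.39, 0]
  ]
}}

```text
time: 22.75
tool_pos: [0.5769, -0.158, 0.1309]
ee_rot: [2.217, 1.314, 0.316]
wrist_force: [1.0, -2.3, 1.3]
width: 0.0937
```

```bash
python3 - <<'E'
from h import *
from bench import robot
o=robot.get_obs();show(o)
E
```

```text
t 22.75 stand [-0.0935  0.0018  0.1309] jaw_s -92.13 F_s [-1.9  -1.6   1.33] w 0.0937 q6 -0.17
```

Request:
{"api": "carry_out", "payload": {
  "targets": [
    [0, -0.22, 0.05, -0.44, 0],
    [0, -0.22, 0.04, -0.44, 0],
    [0, -0.22, 0.05, -0.44, 0],
    [0, -0.22, 0.04, -0.44, 0],
    [0, -0.22, 0.05, -0.44, 0],
    [0, -0.22, 0.04, -0.44, 0],
    [0, -0.2, 0.04, -0.44, 0],
    [0, -0.08, 0.02, -0.46, 0],
    [0, -0.08, 0.01, -0.46, 0],
    [0, -0.08, 0.02, -0.46, 0],
    [0, -0.08, 0.01, -0.46, 0],
    [0, -0.08, 0.01, -0.46, 0],
    [0, -0.06, 0.01, -0.46, 0]
  ]
}}

```text
time: 24.05
tool_pos: [0.5932, -0.106, 0.1594]
ee_rot: [2.217, 1.314, 0.316]
wrist_force: [0.3, -0.8, -0.4]
width: 0.0938
```

```bash
python3 - <<'E'
from h import *
from bench import robot
o=robot.get_obs();show(o)
s=robot.snapshot('side');t=robot.snapshot('top');pickle.dump((t,s),open('p7.pkl','wb'))
a=cv2.resize(t['image'][130:270,190:330],None,fx=2.8,fy=2.8);b=cv2.resize(s['image'][110:250,190:330],None,fx=2.8,fy=2.8)
cv2.imwrite('pics/c7.png',np.hstack([a,b])[:,:,::-1])
E
```

```text
t 24.05 stand [-0.039   0.002   0.1594] jaw_s -92.12 F_s [-0.7  -0.53 -0.37] w 0.0938 q6 -0.05
```

View pics/c7.png

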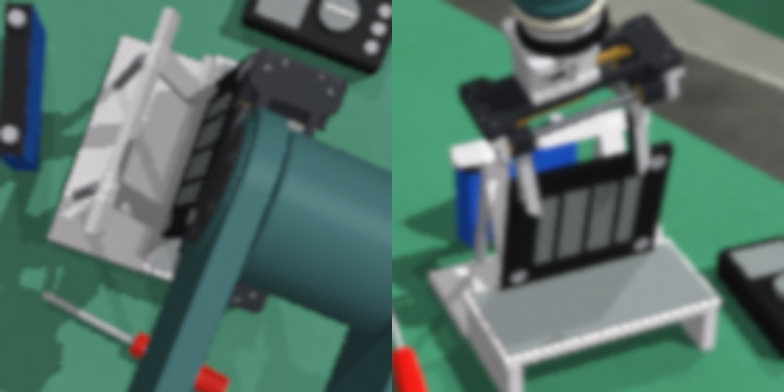

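The plate stands nearly upright in the side crop: foot line from (500,288) to (665,240), fingers behind its top edge. Now past upright and onto the backrest.

Request:
{"api": "carry_out", "payload": {
  "targets": [
    [0, 0, 0, -0.4, 0],
    [0, 0.06, 0, -0.4, 0],
    [0, 0.06, 0, -0.4, 0],
    [0, 0.06, 0, -0.4, 0],
    [0, 0.06, 0, -0.4, 0],
    [0, 0.06, 0, -0.4, 0],
    [0, 0.06, 0, -0.4, 0],
    [0, 0.06, 0, -0.4, 0],
    [0, 0.06, 0, -0.4, 0],
    [0, 0.06, 0, -0.4, 0],
    [0, 0.06, 0, -0.4, 0],
    [0, 0.06, 0, -0.4, 0],
    [0, 0, 0, 0, 0]
  ]
}}

```text
time: 25.45
tool_pos: [0.6095, -0.0603, 0.1604]
ee_rot: [2.217, 1.314, 0.316]
wrist_force: [0.1, -0.2, 0.6]
width: 0.0938
```

```bash
python3 - <<'E'
from h import *
from bench import robot
o=robot.get_obs();show(o)
E
```

```text
t 25.45 stand [0.0096 0.0004 0.1604] jaw_s -92.09 F_s [-0.19 -0.12  0.59] w 0.0938 q6 0.04
```

Request:
{"api": "carry_out", "payload": {
  "targets": [
    [0, 0.05, 0, -0.4, 0],
    [0, 0.05, 0, -0.4, 0],
    [0, 0.03, 0, -0.2, 0],
    [0, 0, 0, 0, 0]
  ]
}}

```text
time: 25.85
tool_pos: [0.6129, -0.051, 0.1607]
ee_rot: [2.216, 1.314, 0.316]
wrist_force: [0.6, -0.5, 0.0]
width: 0.0939
```

```bash
python3 - <<'E'
from h import *
from bench import robot
o=robot.get_obs();show(o)
E
```

```text
t 25.85 stand [0.0194 0.     0.1607] jaw_s -92.1 F_s [-0.3  -0.77  0.04] w 0.0939 q6 0.06
```

Request:
{"api": "carry_out", "payload": {
  "targets": [
    [0, 0, 0, 2, 0],
    [0, -1, 0, 4, 0],
    [0, -1, 0, 4, 0],
    [0, -1, 0, 4, 0],
    [0, -1, 0, 4, 0],
    [0, -1, 0, 4, 0]
  ]
}}

```text
time: 26.45
tool_pos: [0.5328, -0.2636, 0.1757]
ee_rot: [2.214, 1.314, 0.313]
wrist_force: [-0.1, 0.1, -0.7]
width: 0.0942
```

```bash
python3 - <<'E'
from h import *
from bench import robot
o=robot.get_obs();show(o)
s=robot.snapshot('side');t=robot.snapshot('top');pickle.dump((t,s),open('p8.pkl','wb'))
a=cv2.resize(t['image'][130:250,200:305],None,fx=3.7,fy=3.7,interpolation=cv2.INTER_CUBIC);b=cv2.resize(s['image'][135:255,195:300],None,fx=3.7,fy=3.7,interpolation=cv2.INTER_CUBIC)
im=np.hstack([a,b])[:,:,::-1];print(im.shape);cv2.imwrite('pics/c8.png',im)
# predicted corners if ideal: outer face (front) corners foot & top
c,sn=np.cos(np.radians(20)),np.sin(np.radians(20))
for y in(-.08,.08):
  for h in(0,.14):
    p=s2w([-.01*c+h*sn,y,.06+.01*sn+h*c]);u=proj(t,p);v=proj(s,p)
    print('ideal',y,h,'top',np.round((u-[200,130])*3.7),'side',np.round((v-[195,135])*3.7+[a.shape[1],0]))
E
```

```text
t 26.45 stand [-0.2075  0.0117  0.1757] jaw_s -92.13 F_s [ 0.06  0.14 -0.74] w 0.0942 q6 -0.36
(444, 776, 3)
ideal -0.08 0 top [258. 114.] side [710. 237.]
ideal -0.08 0.14 top [195.  43.] side [688.  53.]
ideal 0.08 0 top [187. 323.] side [511. 291.]
ideal 0.08 0.14 top [111. 282.] side [481. 101.]
```

View pics/c8.png

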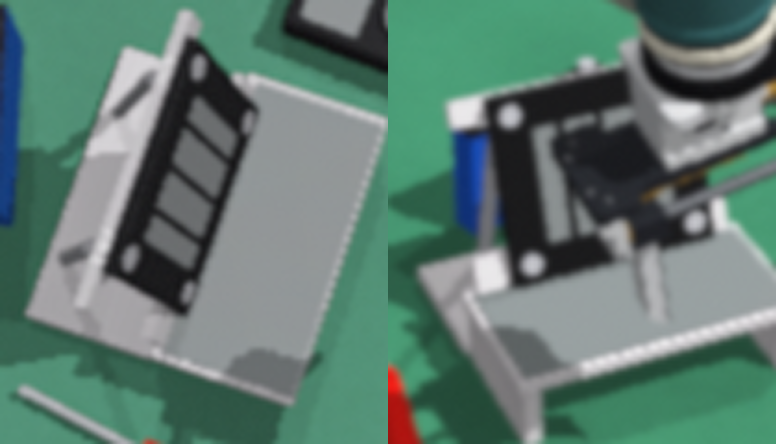

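The plate leans against the backrest, square in both views: top-crop corners (258,108), (192,38), (187,317), (107,272); side-crop (518,285), (488,98). I'll put numbers on foot position and lean.

```bash
python3 - <<'E'
from h import *
t,s=pickle.load(open('p8.pkl','rb'))
A=lambda u,v:(200+u/3.7,130+v/3.7);B=lambda u,v:(195+(u-388)/3.7,135+v/3.7)
for n,a,b in(('foot+y',(187,317),(518,285)),('top+y',(107,272),(488,98)),('foot-y',(258,108),(714,238))):
    p,e=tri(t,A(*a),s,B(*b));print(n,np.round(w2s(p),4),'gap',round(float(e),4))
# lower edge of plate at z=.0634 seen by top
for a in((187,317),(258,108)):print('foot onz',np.round(w2s(onz(t,A(*a),.0634)),4))
for a in((192,38),(107,272)):print('top onz',np.round(w2s(onz(t,A(*a),.195)),4))
print('ideal foot x -.0094, top x .0385')
E
```

```text
foot+y [-0.0089  0.0753  0.067 ] gap 0.0021
top+y [0.0426 0.074  0.1938] gap 0.0016
foot-y [-0.0078 -0.0847  0.0603] gap 0.0014
foot onz [-0.0084  0.076   0.0634]
foot onz [-0.0081 -0.0846  0.0634]
top onz [ 0.0412 -0.0826  0.195 ]
top onz [0.0427 0.0748 0.195 ]
ideal foot x -.0094, top x .0385
```

Foot on the foot line, square, about 4 mm off centre, lean about 21°. Now I check the bystanders against the first picture and hand in.

```bash
python3 - <<'E'
from h import *
from bench import robot
a=pickle.load(open('top.pkl','rb'))['image'].astype(int);t1=robot.snapshot('top')['image'];b=t1.astype(int)
f=lambda m:np.round(np.argwhere(m).mean(0),1)
red=lambda i:(i[:,:,0]>130)&(i[:,:,1]<70)
def blue(i): m=(i[:,:,2]>100)&(i[:,:,0]<50)&(i[:,:,1]<80); m[:,:170]=0;m[:,230:]=0;return m
for n,g in(('driver',red),('cell',blue)):print(n,f(g(a)),f(g(b)),g(a).sum(),g(b).sum())
print('meter diff',np.abs(a-b)[110:160,275:335].max(2).mean(),'cell diff',np.abs(a-b)[125:195,185:208].max(2).mean())
p,_=pickle.load(open('p8.pkl','rb'));print('plate still',np.abs(p['image'].astype(int)-b)[135:220,225:272].max(2).mean())
robot.close_job()
E
```

```text
driver [260.3 253.8] [260.2 253.6] 289 285
cell [161.2 202.1] [162.9 201.9] 215 233
meter diff 10.783333333333333 cell diff 10.524223602484472
plate still 0.8518147684605757
the job is handed in; nothing more can be done
```

The plate now stands on the step and leans back flat against the backrest by itself. I pushed its overhang sideways to centre it, then pushed its near edge home with both fingers. From there I tipped it up on its far edge with the fingers under the near edge, backed the arm clear and handed in at about 26.5 s.

**Plate position (from two camera views):**
- Its foot is on the foot line, within about 1.5 mm of where it should be.
- It is about 4 mm off the middle, square to within about 1°, and leans about 21° against the backrest's 20°.
- It did not move between the last two pictures, and the robot touched nothing.

**Bystanders:**
- **Driver:** unmoved, within 0.2 px.
- **Cell:** not settled. Its colour centre shifted 1.7 px in one direction, with 215 mask pixels before and 233 after. I think this is shadow, since nothing came near it, but I did not confirm it.
- **Meter:** checked only by picture difference, which was small but not zero; it looked in place in the last picture.

**What went wrong on the way:**
- The first side push passed above the plate because the fingertips sat roughly 10–20 mm higher than the reported tool point.
- One turn ran joint 6 to the end of its range, so the tool drifted over the plate and tilted. It touched nothing, and I used joint 6's other limit to lean the tool the way that helps lifting from below.
- The highest reading I took at the wrist was about 11 N, with readings only at the ends of moves.

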